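# Load a test coupon under a spring clip

### The arm

A 6-joint arm with a two-finger parallel gripper is mounted at the origin on the work surface. World frame = base frame: x ahead of the robot, y to its left, z up, the work surface at z = 0. Lengths are in mm, angles in rad, forces in N, time in s.
With the tool pointing down it reaches from about 350 to 925 mm from the base axis. Payload 6.4 kg.
Tool frame: the origin (TCP) lies at the very end of the fingers, on their centre line; the grasp point (between the pads) lies 19 mm behind it; z points along the fingers, y is the line along which they close (so a half turn about z gives the same grasp; the last joint's range is limited). The gripper opens to 85 mm and grips with 20 to 120 N. Pads are 22 mm wide; open, the fingers measure 114 mm over their backs; the gripper's body (76 mm by 85 mm) begins 54 mm behind the grasp point. The pads swing forward as they close: fully open they stand 13 mm farther back than shut.
Start: joints at [-1.441, 0.245, 1.558, -0, 1.339, -0.174], TCP at [194.451, -620.244, 231.29] pointing down, gripper open.
Joint ranges: [-3.13, 3.13], [-1.02, 2.26], [0.13, 2.54], [-0.95, 4.09], [0.21, 2.88], [-2.74, 2.74]. Speed limits (rad/s): [2.57, 2.57, 3.14, 3.14, 3.14, 3.14].

### API

Orientations are given as a unit quaternion [w, x, y, z].
In Python, from bench import ctrl, optics gives the robot as it stands.
- The arm moves only by the shell command python3 -m pendant 'ROWS' [OPENING] [FORCE]. ROWS is text: rows parted by semicolons, each of 6 numbers parted by spaces: the shift along the tool's x, y, z normalised to -1 to 1, where 1 is 30 cm, then the turn, a rotation vector about the tool's x, y, z normalised to -1 to 1, where 1 is 30 degrees. A call has 1 to 8 rows; each row shifts and turns the commanded pose from where the row before left it, along the tool's axes as they then stand; what a row does not reach is not made up. A row lasts 1/10 s, in which the tool goes at most 50 mm and 8.59 degrees, less where a joint would pass 70% of its speed; a pose out of reach is approached as far as the arm can. A call with a number of a shift or a turn outside -1 to 1 is refused whole. A call with a gripper value outside its range is refused whole. OPENING is the gripper's target within -1 to 1 (fully open at 1, half-way at 0, shut at -1), set as the call begins (- or left out, the last holds). The fingers move at their own pace and stop on an object; FORCE is the grip in N (left out, the last holds). Time passes only in rows, so rows that do not move let the fingers close. It gives the time, the measured TCP pose, the force, the opening and the grip force at its end, in the units of the state.
- ctrl.get_state(): the state, without advancing time (a new reading comes with each control period).
- optics.capture(name): name is "scene" or "top" or "wrist"; returns a dict with "img" (480x640x3 uint8, blue, green, red), "intrinsics" (3x3 intrinsics, pixels), "k1" (the pictures are not rectified: a ray, as slopes to the right and down, at radius r is drawn at 1 + k1 r^2 times it, then the intrinsics apply), "rvec" (rotation vector, rad) and "tvec" (3), from world to camera coordinates, as OpenCV has them. Camera axes: x right, y down, z forward; pixel columns grow to the right and rows downward; lengths in mm; the calibration is good to about 2 mm. A picture is of the moment at which its call begins. There is no depth.
- ctrl.hand_in(): hands the job in; it is judged then, once.
The state is a dict: "time_s": time; "joints": joint angles; "joint_velocities": joint speeds; "joint_efforts": joint torques, N m; "eef_pos": TCP position; "tool_rot": TCP orientation; "contact_force": force on the tool from outside, world axes, zero at the start; "ft_torque": the same for the moment, N m; "opening": finger opening in mm; "gripper_force": force on a finger pad.
Only numpy, scipy, OpenCV 4.12 (cv2) and the standard library are available. Lean on these libraries where they do the work, as an engineer would, in place of code of your own. Each camera call takes 0.05 s, during which the arm holds its last target. There are 200 camera calls.

### The job

Hold the spring clip open by pressing its wide paddle down with one fingertip and, while it stays down, push the loose metal coupon with the other fingertip along its channel, under the clip's nose, until it is fully home against the end stop; only then let the paddle up so that the nose comes down on the coupon, and move clear. Do not grasp or lift the coupon, and leave the jar, the brass weight and the steel offcut where they are.

Things in the scene. Friction and masses are not known exactly. Their poses are not given: they have to be found in the camera images.
- fixture: Fixture fixed to the table: slate-blue foot plate 8 mm thick (x -134 to 40, y -31 to 87 mm) with a steel channel and a spring clip. Origin on the table surface (z 0) on the channel's centre line, below the clip's nose. Its x axis is the push direction (along the channel to the end stop), y points from channel to paddle, z up. 'Fixture' coordinates below are in this frame, in mm.
- channel (a point): Point on the floor and centre line of the channel, at fixture x -100, y 0, z 20. The dark steel channel runs straight along x from -132 to 38, floor at z 20, inner width 34 (y -17 to 17), side walls 6 thick with tops at z 28; open above and at its -x end.
- stop (a point): Foot of the end stop's face, at fixture x 24, y 0, z 20: a steel block across the far end of the channel, 16 mm high.
- shaft (a point): Hinge line of the clip, at fixture x 0, y 30, z 32: a steel shaft of radius 4 parallel to x, from x -120 to 10, carried by three lugs 6 mm thick with tops at z 38 (at x -123.5, -21.5, 19; y 25 to 37).
- nose (a point): Lowest line of the clip's nose, an 18 mm wide finger (fixture x -9 to 9) reaching over the channel from the shaft. At rest it hangs 3 mm above the channel floor and blocks the coupon, which cannot be wedged under it.
- clip (a joint): Clip angle, rad: 0 at rest (nose down, paddle tilted up 0.4), growing as the paddle is pressed and the nose rises. About 0.23: nose on top of a coupon under it. Above 0.27: clear of the coupon. 0.4: paddle level, nose 15 mm above the channel floor. Hard stop 0.48. A spring returns it; holding 0.4 takes about 7 N at the paddle's middle.
- paddle (a point): Middle of the top of the clip's paddle, a steel plate 82 (fixture x -116 to -34) x 40 x 3 mm beside the channel. At rest its outer edge is at y 77, z 43, its inner edge at z 28. Pressed level: y 38 to 78, top z 24, 4 mm above the channel floor, so fingertips at y 58 and y 0 are side by side at equal height. Its height is the same all along x: a fingertip can slide along it while pressing.
- coupon: Loose flat aluminium test coupon, 60 mm long (along its x, the channel), 32 wide, 10 thick, 40 to 75 g; origin at the centre of its underside. It starts flat on the channel floor short of the nose (front edge at fixture x -29 to -15). Home against the stop, its origin is at fixture x -6.
- jar: Closed jar, 40 mm diameter, 55 mm high, standing on the table; bystander. Origin at the centre of its underside.
- weight: Brass knob weight, 36 mm diameter, 50 mm high, standing on the table; bystander. Origin at the centre of its underside.
- offcut: Steel bar offcut, 55 x 25 x 12 mm, lying on the table; bystander. Origin at the centre of its underside.
Things that resemble listed ones, but are neither listed nor needed, are in the scene too. Several things look just like the fixture: the one meant starts farthest from the robot's base.

How it is judged:
By the outcome, as a careful person would: the job done as asked, in the order asked, and still so for the second after the job is handed in, with the robot touching nothing.
It also fails if it takes over 32 s, if anything falls off the work surface, if the arm or the gripper's body presses on something with over 40 N, if the wrist force passes 120 N, or if a joint passes its speed limit or range.

## Working session

There is one attempt and no reset: what is moved stays moved. The work goes in short steps, Python scripts to look and compute and a shell command to move; the robot and the scene stay as the last step left them, time stands still between calls to the robot, and variables do not carry over. Pictures are saved under pics/ and viewed, at most 10 in all, crops included, and the job is handed in when it is done.

```bash
mkdir -p pics
cat > h.py <<'E'
import numpy as np, cv2
from bench import ctrl, optics
def cap(n,f=None):
    c=optics.capture(n)
    if f: cv2.imwrite('pics/'+f,c['img'])
    np.save('cap_'+n+'.npy',c,allow_pickle=True); return c
def load(n): return np.load('cap_'+n+'.npy',allow_pickle=True).item()
def ray(c,u,v):
    K=np.array(c['intrinsics']);k=c['k1']
    k=float(np.ravel(k)[0])
    p=cv2.undistortPoints(np.array([[[u,v]]],float),K,np.array([k,0,0,0.]))[0,0]
    R=cv2.Rodrigues(np.array(c['rvec'],float))[0];t=np.array(c['tvec'],float).ravel()
    return -R.T@t, R.T@np.array([p[0],p[1],1])
def onz(c,u,v,z):
    o,d=ray(c,u,v); return o+d*(z-o[2])/d[2]
def proj(c,P):
    return cv2.projectPoints(np.array(P,float).reshape(-1,3),np.array(c['rvec'],float),np.array(c['tvec'],float),np.array(c['intrinsics']),np.array([float(np.ravel(c['k1'])[0]),0,0,0]))[0][:,0]
E
python3 - <<'E'
from h import *
a=cap('scene','s.png');b=cap('top','t.png')
for c in(a,b): print(ray(c,320,240),c['k1'])
s=ctrl.get_state();print(s['eef_pos'],s['tool_rot'],s['contact_force'],s['time_s'])
E
```

```text
(array([1133.145856  ,  159.89887026,  905.29821152]), array([-0.55251677, -0.17423153, -0.81516093])) -0.06180122149079611
(array([423.53935314, -12.03713321, 932.40087975]), array([ 0.16377888, -0.0243287 , -0.98646707])) -0.009991182825128538
[ 194.38194532 -619.71533528  230.26509747] [-9.00291859e-04  9.88485409e-01  1.51313534e-01  1.58375997e-05] [ 0.16635329 -1.12022274 -0.1467873 ] 0.1
```

View pics/t.png

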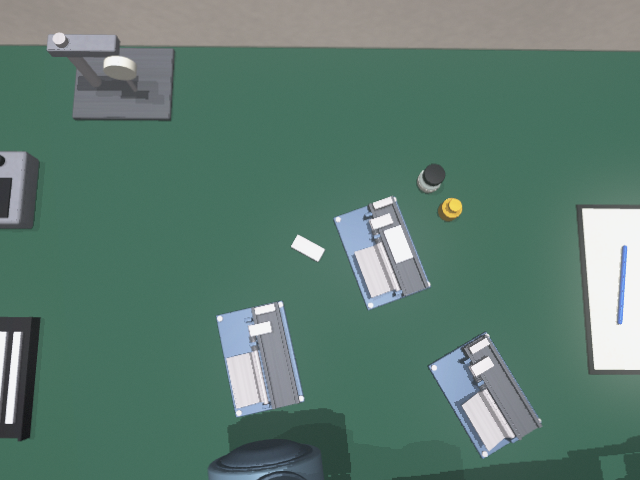

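View pics/s.png

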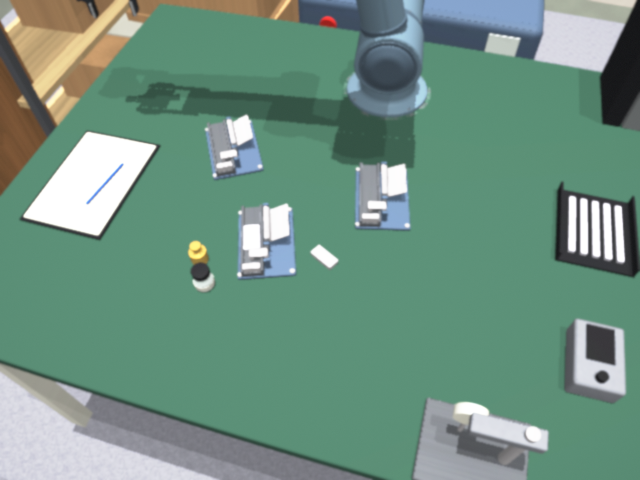

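The top view shows three look-alike fixtures, centred near (259,358), (382,252) and (486,395). The one at (382,252) holds a coupon at (398,245) and looks farthest from the base. I'll confirm that with distances and a crop.

Run:
```python
from h import *
c=load('top')
for p in [(259,358),(382,252),(486,395)]:
    P=onz(c,*p,8);print(P.round(),np.hypot(*P[:2]).round())
for n,(x0,y0,w,h) in {'top':(320,180,125,140),'scene':(225,195,80,90)}.items():
    i=load(n)['img'][y0:y0+h,x0:x0+w]
    cv2.imwrite(f'pics/c_{n}.png',cv2.resize(i,None,fx=4.2 if n=='top' else 6,fy=4.2 if n=='top' else 6,interpolation=cv2.INTER_CUBIC))
```

```text
[374.  67.   8.] 380.0
[ 557. -143.    8.] 575.0
[ 316. -315.    8.] 446.0
```

View pics/c_top.png

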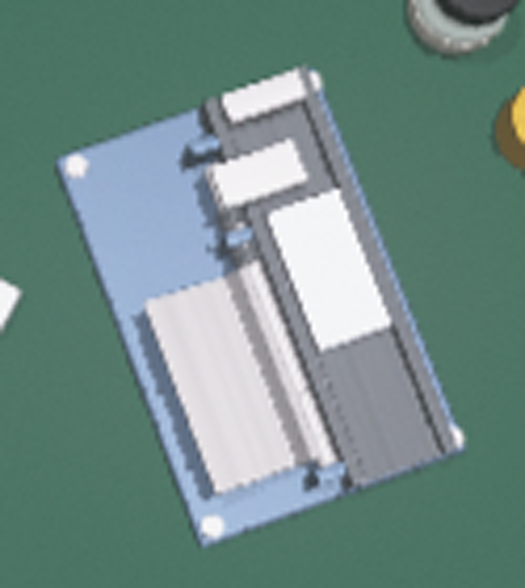

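Top crop: this fixture, 575 mm from the base against 380 and 446 mm for the others, is the farthest, so it is the one meant. The nose is at crop (258,172), the stop at (262,95), the coupon at (330,270) and the paddle at (225,375). Next I fit the fixture frame from the plate corners at z = 8 and check it in both views.

```bash
cat >> h.py <<'E'
def fit(A,B):
    A=np.array(A,float);B=np.array(B,float)[:,:2];a=A-A.mean(0);b=B-B.mean(0)
    th=np.arctan2((a[:,0]*b[:,1]-a[:,1]*b[:,0]).sum(),(a*b).sum())
    R=np.array([[np.cos(th),-np.sin(th)],[np.sin(th),np.cos(th)]])
    t=B.mean(0)-R@A.mean(0); return th,R,t,(A@R.T+t-B)
E
python3 - <<'E'
from h import *
c=load('top');s=load('scene')
M=[(40,87),(-134,87),(-134,-31),(40,-31)]
px=[(58,160),(203,545),(463,447),(308,68)]
P=[onz(c,320+u/4.2,180+v/4.2,8) for u,v in px]
th,R,t,e=fit(M,P);print('top',th,t,e.round(1).tolist())
for u,v in [(268,212),(340,190),(392,325),(320,350)]:
    print('coupon',(R.T@(onz(c,320+u/4.2,180+v/4.2,30)[:2]-t)).round(1))
# scene: blue plate contour hull
hsv=cv2.cvtColor(s['img'],cv2.COLOR_BGR2HSV)
W=lambda x,y,z:[*(R@[x,y]+t),z]
q=proj(s,[W(x,y,8) for x,y in M]);print('pred scene',q.round(1).tolist())
im=cv2.resize(s['img'][190:290,220:310],None,fx=6,fy=6,interpolation=cv2.INTER_CUBIC)
pts=[W(x,y,8) for x,y in M]+[W(24,0,20),W(-132,17,28),W(-132,-17,28),W(0,0,23),W(-36,0,30)]
for u,v in proj(s,pts): cv2.circle(im,(int((u-220+.5)*6),int((v-190+.5)*6)),4,(0,0,255),1)
cv2.imwrite('pics/c2.png',im)
E
```

```text
top 0.3619135050307915 [ 610.65310945 -151.72510118] [[0.8, 2.8], [-1.7, 0.7], [-0.9, -2.0], [1.8, -1.6]]
coupon [-15.7  14.3]
coupon [-17.3 -16.8]
coupon [-76.5 -15.8]
coupon [-75.8  15.4]
pred scene [[295.8, 273.2], [291.6, 206.6], [238.3, 210.5], [237.5, 277.7]]
```

View pics/c2.png

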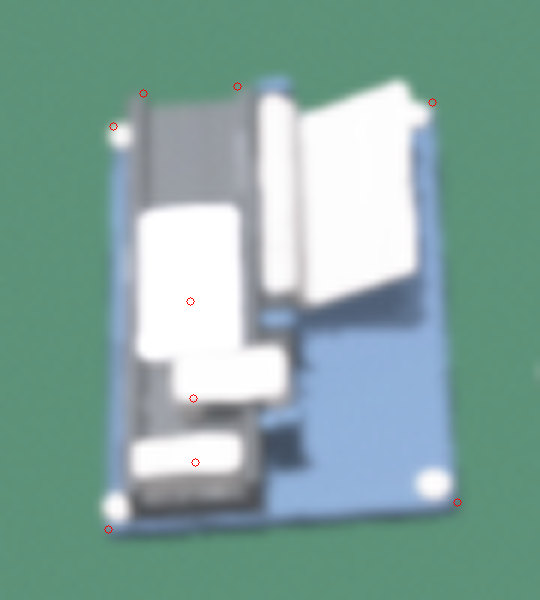

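Predicted corners and channel points land within about 1 px (2 mm) of the picture (plate at crop (110..455, 100..530), coupon (190,285), nose (230,375)). The coupon measures 60 x 31 in the channel with its rear edge at about x -76, which fits. Now I work out the move to hover at fixture (-103, 29), z 130.

```bash
cat >> h.py <<'E'
from scipy.spatial.transform import Rotation as Ro
F=dict(th=0.3619,t=np.array([610.65,-151.73]))
try: F=np.load('F.npy',allow_pickle=True).item()
except Exception: pass
def FR(): c,s=np.cos(F['th']),np.sin(F['th']); return np.array([[c,-s],[s,c]])
def goto(x,y,z):
    s=ctrl.get_state();w,a,b,d=s['tool_rot'];T=Ro.from_quat([a,b,d,w])
    p=np.array(s['eef_pos']);g=np.array([*(FR()@[x,y]+F['t']),z])
    th=F['th'];G=Ro.from_matrix(np.array([[np.cos(th),np.sin(th),0],[np.sin(th),-np.cos(th),0],[0,0,-1]]))
    f=FR().T@(p[:2]-F['t'])
    print('t',s['time_s'],'fix',f.round(1),p[2].round(1),'F',np.round(s['contact_force'],1),'open',s['opening'])
    print('shift/300',(T.inv().apply(g-p)/300).round(4),'mm',T.inv().apply(g-p).round(1),'turn/30',(np.degrees((T.inv()*G).as_rotvec())/30).round(4))
E
python3 -c "
from h import *
goto(-103,29,130)"
```

```text
t 0.1 fix [-555.  -290.3] 230.3 F [ 0.2 -1.1 -0.1] open 85.37256752327941
shift/300 [ 1.4422 -1.1494  0.3367] mm [ 432.7 -344.8  101. ] turn/30 [-0.0034 -0.0007 -0.111 ]
```

```bash
python3 -m pendant '0.06 -0.048 0 0 0 -0.015;0.12 -0.096 0 0 0 -0.015;0.12 -0.096 0 0 0 -0.015;0.12 -0.096 0 0 0 -0.015;0.12 -0.096 0 0 0 -0.015;0.12 -0.096 0 0 0 -0.015;0.12 -0.096 0 0 0 -0.015;0.12 -0.096 0 0 0 0' 0.024
python3 -m pendant '0.12 -0.096 0 0 0 0;0.12 -0.096 0 0 0 0;0.12 -0.096 0.05 0 0 0;0.1 -0.07 0.05 0 0 0;0.06 -0.05 0 0 0 0;0 0 0 0 0 0;0 0 0 0 0 0'
python3 - <<'E'
from h import *
goto(-103,29,130)
c=cap('wrist','w.png')
W=lambda x,y,z:[*(FR()@[x,y]+F['t']),z]
pts=[W(*p) for p in [(40,87,8),(-134,87,8),(-134,-31,8),(40,-31,8),(-132,17,28),(-132,-17,28),(38,17,28),(38,-17,28),(-116,77,43),(-34,77,43)]]
print(proj(c,pts).round(0).tolist())
E
```

```text
time_s: 0.9
eef_pos: [379.4, -326.0, 230.9]
tool_rot: [-0.0, 0.984, 0.178, -0.0]
contact_force: [1.5, 0.4, -0.1]
opening: 43.7
gripper_force: 0.0
time_s: 1.6
eef_pos: [481.9, -158.4, 201.1]
tool_rot: [0.0, 0.984, 0.179, -0.0]
contact_force: [0.5, -0.2, 0.0]
opening: 43.6
gripper_force: 0.0
t 1.6 fix [-122.7   39.4] 201.1 F [ 0.5 -0.2  0. ] open 43.64965521567331
shift/300 [0.066  0.0344 0.237 ] mm [19.8 10.3 71.1] turn/30 [-0.0001  0.001  -0.0039]
[[258.0, -10.0], [268.0, 220.0], [406.0, 220.0], [420.0, -11.0], [351.0, 224.0], [393.0, 224.0], [356.0, -16.0], [406.0, -16.0], [274.0, 209.0], [270.0, 95.0]]
```

View pics/w.png

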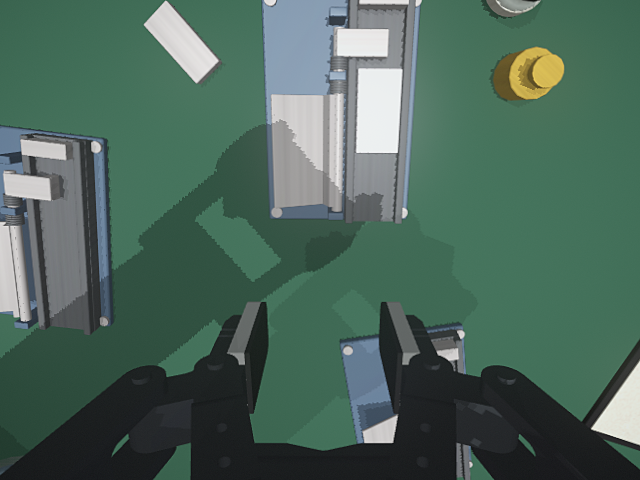

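Wrist view: the fixture's near plate corners are at (270,218) and (405,221), against predictions of (268,220) and (406,220). The coupon spans (357..403, 68..154), and the channel is clear behind it. I refine with the coupon's outline and the plate edges.

Run:
```python
from h import *
c=load('wrist');im=c['img'];hsv=cv2.cvtColor(im,cv2.COLOR_BGR2HSV)
f=lambda u,v,z:(FR().T@(onz(c,u,v,z)[:2]-F['t'])).round(1)
m=((hsv[...,2]>205)&(hsv[...,1]<40)).astype(np.uint8);m[:60]=0;m[:,:345]=0;m[170:]=0;m[:,415:]=0
cs=max(cv2.findContours(m,0,2)[0],key=cv2.contourArea);r=cv2.minAreaRect(cs);print(r)
for p in cv2.boxPoints(r):print('coupon',p.round(1),f(*p,30))
blue=((hsv[...,0]>98)&(hsv[...,0]<118)&(hsv[...,1]>70)).astype(np.uint8)
for v in (12,30,60,100,200,212):
    x=np.where(blue[v,240:440])[0]+240
    print('plate',v,x.min(),f(x.min(),v,8),x.max(),f(x.max(),v,8))
for u in (285,300,320):
    y=np.where(blue[100:260,u])[0]+100;print('rear',u,y.max(),f(u,y.max()+1,8))
print(ray(c,320,240))
```

```text
((378.55328369140625, 110.47508239746094), (43.22187042236328, 84.15505981445312), 1.5074357986450195)
coupon [355.8 152. ] [-74.5  14.8]
coupon [358.1  67.8] [-15.3  14.5]
coupon [401.3  69. ] [-16.1 -16.5]
coupon [399.  153.1] [-75.4 -18.1]
plate 12 262 [25.3 84.6] 419 [ 25.1 -31.5]
plate 30 263 [13.2 84.4] 418 [ 13.1 -31.5]
plate 60 264 [-7.5 84.5] 264 [-7.5 84.5]
plate 100 265 [-36.5  85.1] 265 [-36.5  85.1]
plate 200 269 [-116.2   85.3] 272 [-116.2   82.8]
plate 212 270 [-126.6   84.9] 341 [-126.8   24.5]
rear 285 218 [-132.8   72.3]
rear 300 218 [-132.8   59.5]
rear 320 218 [-132.9   42.4]
(array([ 555.21298777, -130.52281364,  342.47977058]), array([-0.28894039, -0.10009877, -0.95213645]))
```

```bash
python3 -c "
from h import *
F['t']=F['t']+FR()@[1,-1.4]; np.save('F.npy',F,allow_pickle=True)
goto(-103,29,60)"
```

```text
t 1.65 fix [-124.    40.2] 201.4 F [ 0.4 -0.  -1. ] open 43.935673784036865
shift/300 [0.0703 0.037  0.4712] mm [ 21.1  11.1 141.4] turn/30 [ 0.0006  0.0003 -0.0064]
```

```bash
python3 -m pendant '0.035 0.018 0.08 0 0 -0.006;0.035 0.019 0.12 0 0 0;0 0 0.12 0 0 0;0 0 0.1 0 0 0;0 0 0.05 0 0 0;0 0 0 0 0 0;0 0 0 0 0 0;0 0 0 0 0 0'
python3 - <<'E'
from h import *
goto(-103,29,35)
c=cap('wrist','w2.png');i=c['img']
W=lambda x,y,z:[*(FR()@[x,y]+F['t']),z]
print(proj(c,[W(-103,0,20),W(-103,58,35),W(-76,0,30),W(-24,-17,28),W(-24,17,28)]).round())
E
```

```text
time_s: 2.45
eef_pos: [507.0, -162.6, 62.4]
tool_rot: [0.001, 0.984, 0.18, 0.001]
contact_force: [0.7, -0.9, 0.1]
opening: 43.5
gripper_force: 0.0
t 2.45 fix [-101.8   28. ] 62.4 F [ 0.7 -0.9  0.1] open 43.486351262496
shift/300 [-0.0042 -0.0036  0.0913] mm [-1.3 -1.1 27.4] turn/30 [ 0.0058 -0.0047 -0.0007]
[[380. 280.]
 [258. 293.]
 [386. 233.]
 [432. 112.]
 [350. 112.]]
```

View pics/w2.png

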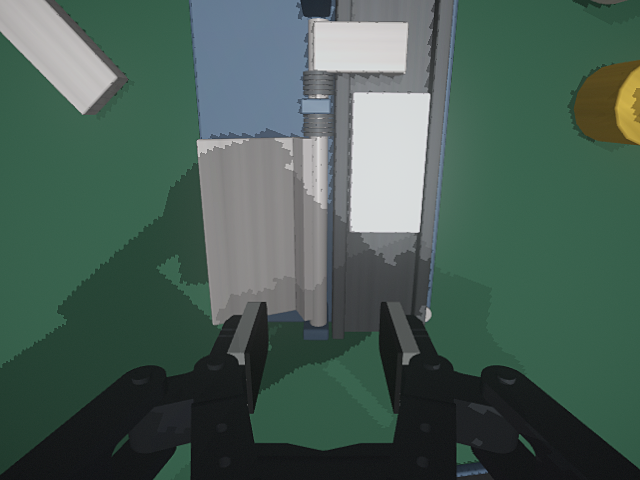

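Wrist close-up: the coupon's rear edge is at row 233, exactly as predicted. The left finger lines up with the paddle and the right one with the channel behind the coupon. Now I lower until the paddle takes load.

```bash
python3 -m pendant '0 -0.003 0.03 0 0 0;0 0 0.03 0 0 0;0 0 0.02 0 0 0;0 0 0 0 0 0;0 0 0 0 0 0'
python3 -m pendant '0 0 0.01 0 0 0;0 0 0.01 0 0 0;0 0 0 0 0 0;0 0 0 0 0 0'
python3 -m pendant '0 0 0.01 0 0 0;0 0 0 0 0 0;0 0 0 0 0 0';python3 -c "
from h import *
goto(-103,29,20)"
```

```text
time_s: 3.0
eef_pos: [505.1, -160.5, 35.9]
tool_rot: [-0.0, 0.984, 0.18, -0.0]
contact_force: [0.3, -0.1, 0.1]
opening: 43.9
gripper_force: 0.0
time_s: 3.4
eef_pos: [505.7, -160.8, 30.8]
tool_rot: [0.0, 0.984, 0.18, 0.0]
contact_force: [0.2, 1.2, 3.4]
opening: 43.6
gripper_force: 1.6
time_s: 3.7
eef_pos: [505.8, -160.9, 27.6]
tool_rot: [0.0, 0.984, 0.18, 0.0]
contact_force: [1.2, 0.2, 4.1]
opening: 43.8
gripper_force: 2.3
t 3.7 fix [-102.3   30. ] 27.6 F [1.2 0.2 4.1] open 43.79633222484615
shift/300 [-0.0023  0.0032  0.0255] mm [-0.7  1.   7.6] turn/30 [ 0.0015 -0.0016 -0.0003]
```

```bash
python3 -m pendant '0 0 0.01 0 0 0;0 0 0 0 0 0;0 0 0 0 0 0'
python3 -m pendant '0 0 0.01 0 0 0;0 0 0 0 0 0;0 0 0 0 0 0';python3 - <<'E'
from h import *
goto(-103,29,20);c=cap('scene')
i=c['img'][190:290,220:310];cv2.imwrite('pics/s2.png',cv2.resize(i,None,fx=6,fy=6,interpolation=cv2.INTER_CUBIC))
E
```

```text
time_s: 4.0
eef_pos: [505.9, -161.1, 24.9]
tool_rot: [0.001, 0.984, 0.18, 0.001]
contact_force: [0.9, -0.2, 5.4]
opening: 43.7
gripper_force: 2.9
time_s: 4.3
eef_pos: [506.2, -161.6, 22.3]
tool_rot: [0.001, 0.984, 0.18, 0.001]
contact_force: [-0.2, -2.2, 8.1]
opening: 43.6
gripper_force: 3.9
t 4.3 fix [-102.2   29.2] 22.3 F [-0.2 -2.2  8.1] open 43.64046524905702
shift/300 [-0.0026  0.0006  0.0075] mm [-0.8  0.2  2.3] turn/30 [ 0.0044 -0.0017  0.0006]
```

View pics/s2.png

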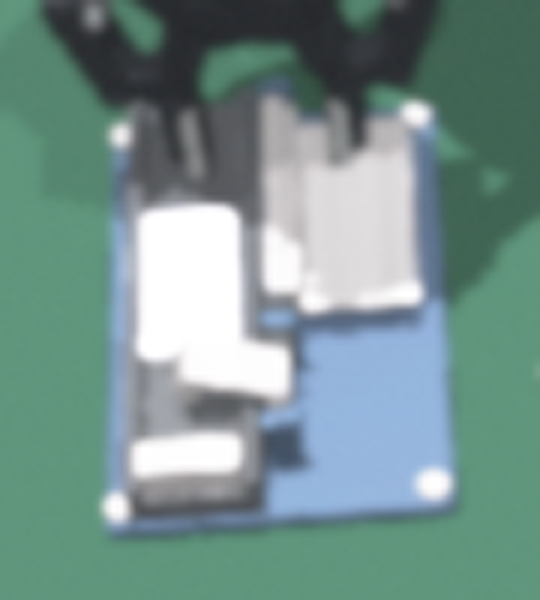

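The scene crop shows the paddle level under the right-hand finger at (345,150) and the nose raised at (240,370). The other finger is in the channel behind the coupon at (190,165). Force is 8 N, so the clip is open. Now I push along +x.

```bash
python3 -m pendant '0.01 0 0 0 0 0;0.02 0 0 0 0 0;0.02 0 0 0 0 0;0.02 0 0 0 0 0;0.01 0 0 0 0 0;0 0 0 0 0 0'
python3 -c "
from h import *
goto(-47,29,22)"
```

```text
time_s: 4.95
eef_pos: [527.0, -152.4, 21.3]
tool_rot: [-0.0, 0.984, 0.181, -0.001]
contact_force: [-4.2, -1.2, 8.1]
opening: 43.7
gripper_force: 3.9
t 4.95 fix [-79.5  30.4] 21.3 F [-4.2 -1.2  8.1] open 43.740149684771886
shift/300 [ 0.1083  0.005  -0.0025] mm [32.5  1.5 -0.7] turn/30 [-0.0013  0.0053  0.0025]
```

```bash
python3 -m pendant '0.01 0 0 0 0 0;0.02 0.002 0 0 0 0;0.02 0.002 0 0 0 0;0.02 0 0 0 0 0;0.01 0 0 0 0 0;0 0 0 0 0 0'
python3 -c "
from h import *
goto(-47,29,22)"
```

```text
time_s: 5.55
eef_pos: [549.6, -144.9, 21.3]
tool_rot: [-0.0, 0.984, 0.181, -0.002]
contact_force: [-4.2, -0.8, 8.8]
opening: 43.9
gripper_force: 4.1
t 5.55 fix [-55.7  29.4] 21.3 F [-4.2 -0.8  8.8] open 43.88091361592386
shift/300 [ 0.0288  0.0012 -0.0025] mm [ 8.6  0.4 -0.7] turn/30 [-0.0019  0.0061  0.0023]
```

```bash
python3 -m pendant '0.01 0 0 0 0 0;0.01 0 0 0 0 0;0.004 0 0 0 0 0;0 0 0 0 0 0'
python3 -m pendant '0.006 0 0 0 0 0;0 0 0 0 0 0;0 0 0 0 0 0'
python3 -c "
from h import *
goto(-47,29,22)"
```

```text
time_s: 5.95
eef_pos: [556.1, -142.5, 21.3]
tool_rot: [-0.0, 0.984, 0.181, -0.002]
contact_force: [-5.8, -1.2, 8.4]
opening: 43.8
gripper_force: 4.2
time_s: 6.25
eef_pos: [557.7, -141.9, 21.3]
tool_rot: [-0.0, 0.984, 0.181, -0.002]
contact_force: [-5.0, -1.5, 8.2]
opening: 43.8
gripper_force: 4.2
t 6.25 fix [-47.   29.3] 21.3 F [-5.  -1.5  8.2] open 43.75224311806115
shift/300 [ 0.0001  0.0011 -0.0023] mm [ 0.   0.3 -0.7] turn/30 [-0.0019  0.0069  0.0023]
```

```bash
for k in 1; do python3 -m pendant '0.006 0 0 0 0 0;0 0 0 0 0 0;0 0 0 0 0 0'; done
python3 -m pendant '0.005 0 0 0 0 0;0 0 0 0 0 0;0 0 0 0 0 0'
python3 -c "
from h import *
goto(-47,29,22);c=cap('scene')
i=c['img'][190:290,220:310];cv2.imwrite('pics/s3.png',cv2.resize(i,None,fx=6,fy=6,interpolation=cv2.INTER_CUBIC))"
```

```text
time_s: 6.55
eef_pos: [558.2, -141.7, 21.2]
tool_rot: [-0.0, 0.984, 0.18, -0.003]
contact_force: [-11.2, -3.5, 11.1]
opening: 43.6
gripper_force: 7.6
time_s: 6.85
eef_pos: [558.4, -141.7, 21.1]
tool_rot: [-0.0, 0.984, 0.18, -0.005]
contact_force: [-15.8, -6.1, 14.8]
opening: 43.6
gripper_force: 10.6
t 6.85 fix [-46.3  29.3] 21.1 F [-15.8  -6.1  14.8] open 43.63030213212255
shift/300 [-0.0022  0.0011 -0.0029] mm [-0.7  0.3 -0.9] turn/30 [-0.0049  0.0189  0.0018]
```

View pics/s3.png

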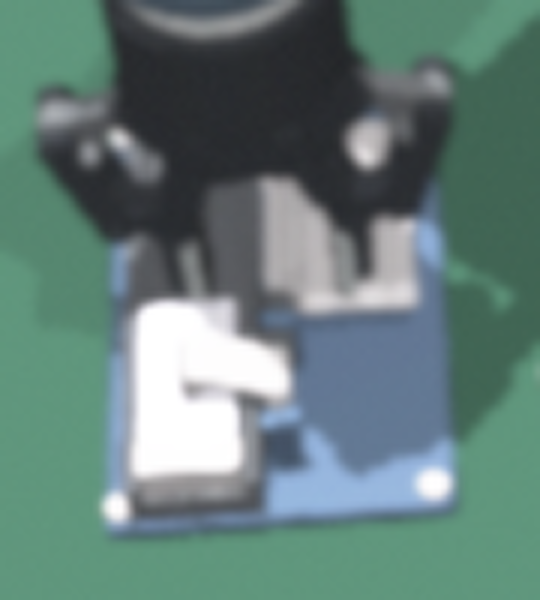

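The coupon now meets the stop block (crop (190,460), no gap left), the force jumped at TCP x -46.5 where -47 was expected, and the paddle is still down. I back off a few mm along -x with the paddle pressed, then lift.

```bash
python3 -m pendant '-0.008 0 0 0 0 0;-0.008 0 0 0 0 0;0 0 0 0 0 0;0 0 0 0 0 0'
python3 -m pendant '0 0 -0.01 0 0 0;0 0 -0.01 0 0 0;0 0 -0.015 0 0 0;0 0 -0.02 0 0 0;0 0 -0.03 0 0 0;0 0 -0.1 0 0 0;0 0 -0.15 0 0 0;0 0 0 0 0 0'
python3 -m pendant '-0.15 0 -0.1 0 0 0;-0.15 0 -0.1 0 0 0;-0.1 0 0 0 0 0;-0.1 0 0 0 0 0;0 0 0 0 0 0;0 0 0 0 0 0;0 0 0 0 0 0'
python3 - <<'E'
from h import *
goto(-47,29,22);c=cap('top');s=cap('scene')
a=cv2.resize(c['img'][180:320,320:445],(446,500),interpolation=cv2.INTER_CUBIC)
b=cv2.resize(s['img'][190:290,220:290],(350,500),interpolation=cv2.INTER_CUBIC)
cv2.imwrite('pics/end.png',np.hstack([a,b]))
E
```

```text
time_s: 7.3
eef_pos: [557.9, -141.9, 21.9]
tool_rot: [-0.0, 0.984, 0.18, 0.0]
contact_force: [-0.2, 1.6, 8.0]
opening: 43.9
gripper_force: 3.6
time_s: 8.1
eef_pos: [561.7, -144.1, 129.1]
tool_rot: [0.004, 0.984, 0.18, 0.005]
contact_force: [1.4, -1.5, 1.1]
opening: 43.5
gripper_force: 0.0
time_s: 8.8
eef_pos: [424.2, -192.7, 177.4]
tool_rot: [0.0, 0.984, 0.18, 0.0]
contact_force: [0.4, 0.5, -0.4]
opening: 43.7
gripper_force: 0.0
t 8.8 fix [-189.8   29.1] 177.4 F [ 0.4  0.5 -0.4] open 43.6888968025063
shift/300 [4.76e-01 4.00e-04 5.18e-01] mm [1.428e+02 1.000e-01 1.554e+02] turn/30 [ 0.0003 -0.0006  0.0008]
```

View pics/end.png

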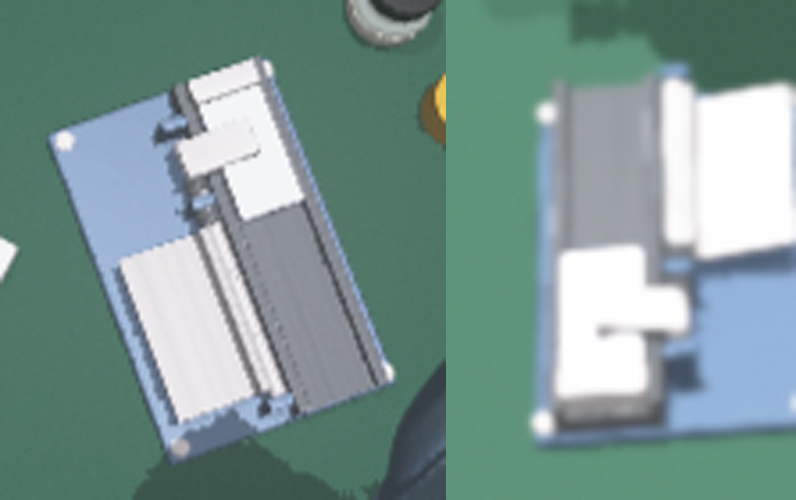

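The end views show the coupon against the stop (top crop edge near (230,95)), the nose resting on it at (220,148), the paddle up and the robot clear. A last check of the rear edge before I hand in:

Run:
```python
from h import *
c=load('top')
x=[(FR().T@(onz(c,320+u/3.568,180+v/3.571,30)[:2]-F['t'])).round(1) for u,v in [(247,221),(303,197)]];print(x)
if abs(np.mean([p[0] for p in x])+36)<3: print(ctrl.hand_in())
```

```text
[array([-38.4,  14.3]), array([-36.8, -15.3])]
the job is handed in; nothing more can be done
None
```

The job is handed in. The coupon is home against the stop: the force jump came where expected, and its rear edge measured -37 to -38 mm against -36, within calibration error. The clip's nose rests on it, nothing else was touched and the arm is clear, at about 9 s of the 32 s allowed.

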